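# Function test of a bench stop button

## Task

Test the bench's stop station: push the red mushroom button down until it latches and take your hand off so that it stays in, then push one of its two ears round clockwise (seen from above) until the latch lets go and the button springs back up, and last press the blue reset button and let it come back. Do it all by pushing gently with the fingertips: do not grip or squeeze the red button, and leave the bottle and the vials beside the station as they stand.

Things in the scene. Friction and masses are not known exactly. Their poses are not given: they have to be found in the camera images.
- stop_station: yellow enclosure on a grey base plate, fixed to the table; 116 x 196 mm, top face 50 mm above the table. Origin under its centre on the table; x points to its far side (a black cable gland), y to its left along the long side, z up. The red mushroom button stands on it at y = +34 mm (x = 0), the blue reset button at y = -60 mm (x = 0).
- stop_head: red mushroom head: disc 40 mm across, flat top 38 mm and underside 20 mm above the enclosure when out (9 mm lower when latched). Two ears, 16 mm wide, 14 mm tall, tops 2 mm below the head's top, reach 44 mm from the axis on opposite sides, along the station's y at rest. White arrows show the release turn. Origin on its axis, 50 mm above the table when out; y along the left ear.
- stop_top (a point): centre of the flat top of the red head: the place to press. 88 mm above the table when out; moves with the head
- left_ear (a point): middle of the left ear's width and height, 36 mm from the head's axis; to turn clockwise this ear is pushed toward the station's far side (+x). Below the ear is free space, 22 mm when out and 13 mm when latched. Moves with the head.
- right_ear (a point): the same point on the right ear (36 mm from the axis on the other side); to turn clockwise it is pushed toward the station's near side (-x). Moves with the head.
- stop_plunger (a joint): how far the red head is pushed in, m: 0 = out, stop at 0.013. Pushed past about 0.010 it latches and, let go, stays in at about 0.009. A spring pushes it out; pressing takes about 2 N at first and up to about 5 N before the stop. It springs out again only when the head is turned.
- stop_twist (a joint): how far the red head is turned clockwise seen from above, rad: 0 = rest, stop at 0.85. The latch lets go at about 0.5 to 0.6 rad. A weak spring turns the head back to 0 when let go; pushing an ear takes 1 to 2 N.
- reset (a joint): how far the blue reset button is pressed, m: 0 = out, 0.006 = fully in (about 4 N); it springs back by itself
- reset_top (a point): centre of the blue reset button's top (28 mm across); moves with it
- blue_vial: white vial with a blue cap, 23 mm across and 46 mm tall, loose, standing to the left of the station; origin at the centre of its underside. Bystander.
- brown_vial: brown vial with a black cap, 23 mm across and 46 mm tall, loose, standing at the far left of the station; origin at the centre of its underside. Bystander.
- white_bottle: white plastic bottle, 33 mm across and 82 mm tall, loose, standing to the right of the station; origin at the centre of its underside. Bystander.

How it is judged:
By the outcome, as a careful person would: the job done as asked, in the order asked, and still so for the second after the job is handed in, with the robot touching nothing.
It also fails if it takes over 45 s, if anything falls off the work surface, if the arm or the gripper's body presses on something with over 40 N, if the wrist force passes 120 N, or if a joint passes its speed limit or range.

## Robot

A 6-joint arm with a two-finger parallel gripper is mounted at the origin on a cart in front of the work surface, level with it; the furniture and walls round the work are solid. World frame = base frame: x ahead of the robot, y to its left, z up, the work surface at z = 0. Lengths are in m, angles in rad, forces in N, time in s.
With the tool pointing down it reaches from about 0.35 to 0.775 m from the base axis. Payload 5.5 kg.
Tool frame: the origin (TCP) lies at the very end of the fingers, on their centre line; the grasp point (between the pads) lies 19 mm behind it; y points along the fingers, z is the direction in which the jaws open and shut, and the axes are right-handed (so a half turn about y gives the same grasp; the last joint's range is limited). The gripper opens to 85 mm and grips with 20 to 120 N. Pads are 22 mm wide; open, the fingers measure 114 mm over their backs; the gripper's body (76 mm by 85 mm) begins 54 mm behind the grasp point. The pads swing forward as they close: fully open they stand 13 mm farther back than shut.
Start: joints at [-1.261, 0.313, 0.046, 1.304, 0, 1.431], TCP at [0.25, -0.518, 0.231] pointing down, gripper open.
Joint ranges: [-2.76, 2.76], [-0.86, 1.69], [-1.03, 1.26], [-2.2, 2.34], [-1.47, 1.5], [-3.14, 3.14]. Speed limits (rad/s): [2.57, 2.57, 3.14, 3.14, 3.14, 3.14].

## Interface

Orientations are given as a unit quaternion [w, x, y, z].
In Python, from workcell import env gives the robot as it stands.
- The arm moves only by the shell command python3 -m inch 'ROWS' [OPENING] [FORCE]. ROWS is JSON, a list that holds one entry, the list of rows, each a list of 4 numbers: the shift along the tool's x, y, z in mm, then the turn about the tool's y in degrees. In form: [[[tx, ty, tz, spin], ...]]. A call has 1 to 10 rows; each row is the pose to reach, as a shift and turn from the pose commanded when the call began, along the tool's axes at that moment; what a row does not reach only later rows make up. A row lasts 1/10 s, in which the tool goes at most 50 mm and 8.59 degrees, less where a joint would pass 70% of its speed; a pose out of reach is approached as far as the arm can. A call with a gripper value outside its range is refused whole. OPENING is the finger opening in mm, from 0 to 85.4, set as the call begins (- or left out, the last holds). The fingers move at their own pace and stop on an object; FORCE is the grip in N (left out, the last holds). Time passes only in rows, so rows that repeat a pose let the fingers close. It gives the time, the measured TCP pose, the force and the opening at its end, in the units of the state.
- env.get_state(): the state, without advancing time (a new reading comes with each control period).
- env.read_camera(name): name is "scene" or "side" or "wrist"; returns the picture (384x512x3 uint8, blue, green, red); there is no depth.
- env.camera_model(name): a dict with "fx", "fy", "cx", "cy" (pixels), "distortion" ([k1, k2, p1, p2, k3] as OpenCV has them; the pictures are not rectified), "R" (3x3) and "t" (3): a world point X has camera coordinates R X + t; the wrist camera has in their place "mount" (4x4, takes a point from camera to tool coordinates, whose origin is the TCP and whose axes are the tool frame's). Camera axes: x right, y down, z forward; pixel columns grow to the right and rows downward; lengths in m; the calibration is good to about 2 mm. A picture is of the moment at which its call begins: read the wrist's pose just before it. camera_model takes no time and is no camera call.
- env.hand_in(): hands the job in, once; it reports no verdict.
The state is a dict: "clock": time; "joint_pos": joint angles; "qvel": joint speeds; "tau": joint torques, N m; "tcp_pos": TCP position; "orientation": TCP orientation; "wrist_force": force on the tool from outside, world axes, zero at the start; "ft_torque": the same for the moment, N m; "finger_gap": finger opening in m.
Only numpy, scipy, OpenCV 4.12 (cv2) and the standard library are available. Lean on these libraries where they do the work, as an engineer would, in place of code of your own. Each camera call takes 0.05 s, during which the arm holds its last target.

## Working session

There is one attempt and no reset: what is moved stays moved. The work goes in short steps, Python scripts to look and compute and a shell command to move; the robot and the scene stay as the last step left them, time stands still between calls to the robot, and variables do not carry over. Pictures are saved under pics/ and viewed, and the job is handed in when it is done.

```bash
ls; mkdir -p pics
python3 - <<'E'
from workcell import env
import cv2
s=env.get_state()
for k,v in s.items(): print(k,v)
for n in ("scene","side"):
    cv2.imwrite(f"pics/{n}0.png",env.read_camera(n)); print(n,env.camera_model(n))
print(env.camera_model("wrist"))
E
```

```text
pics
clock 0.0
joint_pos [-1.26063461e+00  3.14025314e-01  4.49906475e-02  1.30358113e+00
 -6.54388499e-06  1.43125324e+00]
qvel [-1.14812253e-03 -1.82920562e-04  9.84285255e-04 -2.92997648e-04
 -9.16550429e-06 -5.65455381e-04]
tau [-1.24599523e-03 -4.80614913e+01  2.98538929e+01  1.90518686e-02
 -4.01173875e-04  6.62350431e-06]
tcp_pos [ 0.24981804 -0.51734339  0.23039945]
orientation [ 0.1576011  -0.15771533  0.68994726 -0.68866577]
wrist_force [ 0.10089402 -0.13563387 -0.20578674]
ft_torque [-0.01245515  0.00198481  0.01295081]
finger_gap 0.08524156062561235
scene {'fx': 409.7122259655785, 'fy': 409.7122259655785, 'cx': 257.4646866757001, 'cy': 193.32104962592797, 'distortion': array([0.02458069, 0.        , 0.        , 0.        , 0.        ]), 'R': array([[ 0.71955865, -0.69428253,  0.01439175],
       [-0.33976076, -0.37005346, -0.86465199],
       [ 0.60563849,  0.61727807, -0.50216513]]), 't': array([-0.35566578,  0.2327373 ,  0.60118796])}
side {'fx': 418.8003492333776, 'fy': 418.8003492333776, 'cx': 256.0401644451002, 'cy': 189.9358595706428, 'distortion': array([-0.06756842,  0.        ,  0.        ,  0.        ,  0.        ]), 'R': array([[-0.96186351, -0.27275676,  0.02055076],
       [-0.15683528,  0.48839517, -0.85841299],
       [ 0.22410106, -0.82889921, -0.51254738]]), 't': array([0.45765361, 0.16193305, 0.79665565])}
{'fx': 307.16531818256954, 'fy': 307.16531818256954, 'cx': 254.0580787654691, 'cy': 185.7318764003959, 'distortion': array([-0.04577476,  0.        ,  0.        ,  0.        ,  0.        ]), 'mount': array([[ 1.23007142e-03,  9.50649150e-01,  3.10265499e-01,
        -7.94595790e-02],
       [ 4.36041128e-05, -3.10265784e-01,  9.50649852e-01,
        -1.42526616e-01],
       [ 9.99999243e-01, -1.15583836e-03, -4.23101287e-04,
        -2.81790841e-04],
       [ 0.00000000e+00,  0.00000000e+00,  0.00000000e+00,
         1.00000000e+00]])}
```

View pics/scene0.png

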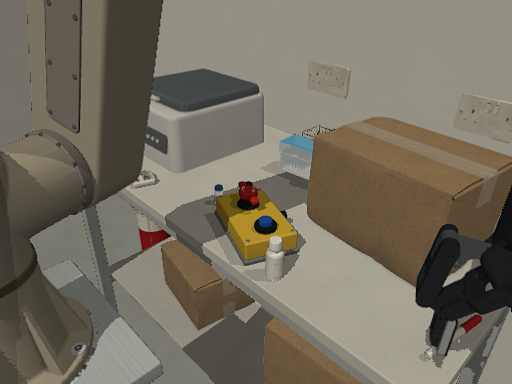

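View pics/side0.png

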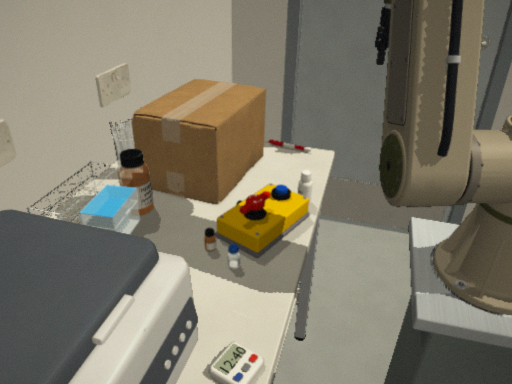

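The scene view shows the red head at about (248,193), the blue button at (265,224), the bottle at (275,260) and the blue vial at (219,192). The side view shows red at (256,205), blue at (281,191), the brown vial at (210,238) and the blue vial at (234,256). Next I measure from both views.

```bash
cat > h.py <<'E'
from workcell import env
import cv2, numpy as np
def K(m): return np.array([[m['fx'],0,m['cx']],[0,m['fy'],m['cy']],[0,0,1.]])
def Rq(q):
    from scipy.spatial.transform import Rotation as Ro
    return Ro.from_quat([q[1],q[2],q[3],q[0]]).as_matrix()
def ext(n,s=None):
    m=env.camera_model(n)
    if n!="wrist": return m,np.array(m['R']),np.array(m['t'])
    T=np.eye(4);T[:3,:3]=Rq(s['orientation']);T[:3,3]=s['tcp_pos']
    C=np.linalg.inv(T@m['mount']); return m,C[:3,:3],C[:3,3]
def ray(n,uv,s=None):
    m,R,t=ext(n,s)
    p=cv2.undistortPoints(np.array([[uv]],float),K(m),np.array(m['distortion']))[0,0]
    d=R.T@np.array([p[0],p[1],1]); return -R.T@t,d/np.linalg.norm(d)
def plane(n,uv,z,s=None):
    c,d=ray(n,uv,s); return c+d*(z-c[2])/d[2]
def tri(rs):
    A=np.zeros((3,3));b=np.zeros(3)
    for c,d in rs:
        P=np.eye(3)-np.outer(d,d);A+=P;b+=P@c
    x=np.linalg.solve(A,b); return x,[np.linalg.norm((np.eye(3)-np.outer(d,d))@(x-c)) for c,d in rs]
def proj(n,X,s=None):
    m,R,t=ext(n,s)
    return cv2.projectPoints(np.array(X,float).reshape(-1,1,3),cv2.Rodrigues(R)[0],t,K(m),np.array(m['distortion']))[0][:,0]
def mask(im,c):
    h=cv2.cvtColor(im,cv2.COLOR_BGR2HSV);H,S,V=h[...,0],h[...,1],h[...,2]
    if c=='red': m=((H<6)|(H>172))&(S>150)&(V>50)
    if c=='blue': m=(H>100)&(H<125)&(S>150)&(V>40)
    if c=='yellow': m=(H>20)&(H<32)&(S>150)&(V>60)
    return m.astype(np.uint8)*255
def blobs(im,c,amin=15):
    n,l,st,ce=cv2.connectedComponentsWithStats(mask(im,c))
    return [(st[i].tolist(),ce[i].round(1).tolist()) for i in range(1,n) if st[i][4]>=amin]
E
python3 - <<'E'
from h import *
for n in("scene","side"):
    im=cv2.imread(f"pics/{n}0.png")
    for c in('red','blue','yellow'): print(n,c,blobs(im,c))
    x,y=(200,165) if n=="scene" else (190,165)
    cv2.imwrite(f"pics/{n}0c.png",cv2.resize(im[y:y+125,x:x+130],None,fx=4.6,fy=4.6,interpolation=cv2.INTER_CUBIC))
E
```

```text
scene red [([239, 182, 20, 23, 281], [247.9, 193.1]), ([139, 229, 31, 21, 357], [151.7, 237.7]), ([461, 315, 21, 18, 176], [471.5, 322.5])]
scene blue [([215, 185, 7, 5, 34], [218.1, 187.1]), ([258, 216, 15, 12, 141], [265.0, 221.3])]
scene yellow [([216, 189, 82, 71, 2757], [253.5, 224.7])]
side red [([269, 140, 14, 6, 49], [276.0, 142.5]), ([295, 146, 9, 4, 27], [299.2, 147.4]), ([241, 192, 29, 22, 303], [254.3, 202.9]), ([249, 354, 8, 8, 41], [252.8, 357.7])]
side blue [([275, 185, 13, 10, 100], [281.1, 189.8]), ([229, 245, 9, 8, 63], [233.1, 248.3]), ([235, 374, 7, 6, 28], [237.9, 376.4])]
side yellow [([255, 185, 21, 9, 88], [266.7, 188.8]), ([217, 192, 92, 61, 2799], [262.3, 221.5])]
```

```bash
python3 - <<'E'
from h import *
E
true
```

```text
(no output)
```

View pics/scene0c.png

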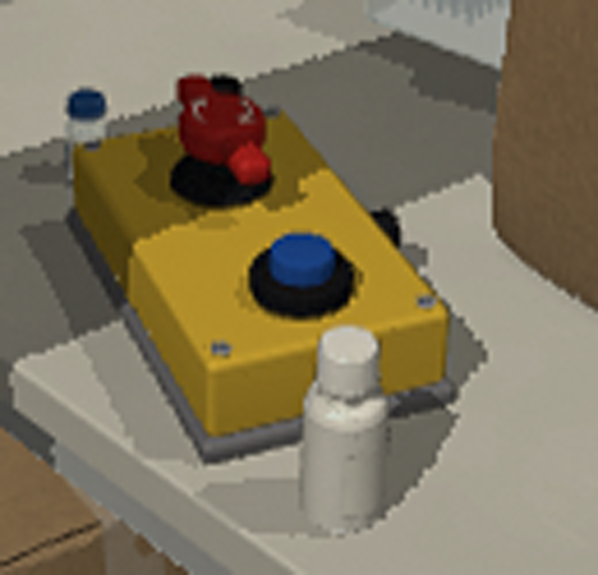

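View pics/side0c.png

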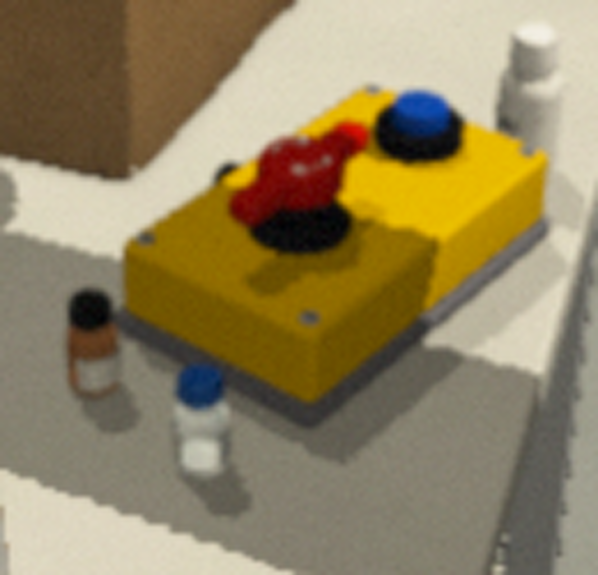

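Run:
```python
from h import *
f=lambda n,x,y:(np.array([x,y])+.5)/4.6-.5+np.array((200,165) if n=="scene" else (190,165))
sc=[(92,145),(270,112),(426,302),(221,349)]  # near-left, far-left, far-right, near-right
sd=[(310,317),(147,238),(373,90),(527,150)]
for n,L in(("scene",sc),("side",sd)):
    P=np.array([plane(n,f(n,*p),.05) for p in L]); print(n,P.round(4).tolist(),"ctr",P.mean(0).round(4))
    y=(P[0]+P[1]-P[2]-P[3])/2; x=(P[1]+P[2]-P[0]-P[3])/2
    print(np.linalg.norm(x),np.linalg.norm(y),np.degrees(np.arctan2(-y[0],y[1])),np.degrees(np.arctan2(x[1],x[0])))
def both(name,a,b):
    X,e=tri([ray("scene",f("scene",*a)),ray("side",f("side",*b))]);print(name,X.round(4),np.round(e,4))
for i in range(4): both("screw",sc[i],sd[i])
both("blue",(302,246),(421,103)); both("red",(225,108),(300,155))
both("bottle top",(349,340),(536,37))
both("vial blue top",(86,97),(200,373))
print(plane("side",f("side",90,298),.046))
```

```text
scene [[0.4538, 0.0788, 0.05], [0.5387, 0.0443, 0.05], [0.4744, -0.1163, 0.05], [0.389, -0.0818, 0.05]] ctr [ 0.464  -0.0187  0.05  ]
0.09182174141981445 0.17303194612410436 -21.89261906422574 -22.056326592429254
side [[0.4537, 0.0749, 0.05], [0.539, 0.0403, 0.05], [0.475, -0.1186, 0.05], [0.3899, -0.0854, 0.05]] ctr [ 0.4644 -0.0222  0.05  ]
0.09166516308944143 0.17189097493385294 -21.806235302438022 -21.72208620979654
screw [0.4528 0.0771 0.0514] [0.0004 0.0004]
screw [0.5377 0.0428 0.0514] [0.0005 0.0005]
screw [ 0.4742 -0.1168  0.0508] [0.0005 0.0005]
screw [ 0.389  -0.0827  0.0511] [0.0008 0.0008]
blue [ 0.4413 -0.0749  0.0729] [0. 0.]
red [0.4773 0.0116 0.0888] [0.0005 0.0005]
bottle top [ 0.3986 -0.1421  0.0818] [0.0006 0.0006]
vial blue top [0.4861 0.1219 0.0471] [0.001 0.001]
[0.5488618  0.08502934 0.046     ]
```

```bash
cat >> h.py <<'E'
C=np.array([.4642,-.0204]);a=np.radians(-21.9)
XS=np.array([np.cos(a),np.sin(a),0]);YS=np.array([-np.sin(a),np.cos(a),0])
def st(x,y,z): return np.array([*C,0])+x*XS+y*YS+np.array([0,0,z])
def go(p):
    s=env.get_state();R=Rq(s['orientation']);d=R.T@(np.array(p)-s['tcp_pos'])*1000
    print("shift tool mm",d.round(1)); return d
def report():
    s=env.get_state();R=Rq(s['orientation'])
    d=s['tcp_pos']-np.array([*C,0])
    print("t",round(s['clock'],2),"tcp",s['tcp_pos'].round(4),"station xyz mm",(np.array([d@XS,d@YS,d[2]])*1000).round(1),
     "\nF",s['wrist_force'].round(2),"F st",round(s['wrist_force']@XS,2),round(s['wrist_force']@YS,2),"gap",round(s['finger_gap'],4))
    for i,k in enumerate("xyz"): print(k,"axis",R[:,i].round(3),"in st",(R[:,i]@XS).round(3),(R[:,i]@YS).round(3))
E
python3 - <<'E'
from h import *
report()
go(st(0,.034,.23))
print("box",plane("scene",(413,279),0),plane("scene",(310,208),0))
E
```

```text
t 0.1 tcp [ 0.2499 -0.5174  0.2305] station xyz mm [ -13.5 -541.   230.5] 
F [ 0.48 -0.57  0.4 ] F st 0.66 -0.35 gap 0.0854
x axis [-0.901 -0.435 -0.   ] in st -0.673 -0.739
y axis [-0.001  0.002 -1.   ] in st -0.001 0.001
z axis [ 0.435 -0.901 -0.002] in st 0.739 -0.673
shift tool mm [-434.2    1.2 -377.2]
box [ 0.57686359 -0.32320417  0.        ] [ 0.62686212 -0.03919723  0.        ]
```

The screw spacing, the red top at 88.8 mm and the bottle top at 81.8 mm all match the sizes given. I move above the red head with the fingers closed.

```bash
python3 -m inch '[[[-30,0,-26,-4],[-65,0,-56,-8],[-100,0,-87,-13],[-135,0,-117,-17],[-170,0,-148,-21],[-205,0,-178,-25],[-240,0,-208,-29],[-275,0,-239,-33],[-310,0,-269,-37],[-340,0,-295,-40]]]' 0 20
python3 - <<'E'
from h import *
report(); go(st(0,.034,.23))
E
```

```text
clock: 1.1
tcp_pos: [0.4281, -0.1021, 0.2311]
orientation: [0.385, -0.385, 0.593, -0.593]
wrist_force: [1.1, -1.1, 0.2]
finger_gap: 0.0001
t 1.1 tcp [ 0.4281 -0.1021  0.2311] station xyz mm [ -3.  -89.3 231.1] 
F [ 1.12 -1.13  0.24] F st 1.46 -0.63 gap 0.0001
x axis [-0.407 -0.913 -0.   ] in st -0.037 -0.999
y axis [-0.  0. -1.] in st -0.0 0.0
z axis [ 0.913 -0.407 -0.   ] in st 0.999 -0.037
shift tool mm [-123.3    1.2   -1.6]
```

```bash
python3 -m inch '[[[-30,0,0,-2],[-65,10,-1,-2],[-100,30,-1,-2],[-122,50,-2,-2],[-123,60,-2,-2],[-123,60,-2,-2],[-123,60,-2,-2]]]'
python3 - <<'E'
from h import *
s=env.get_state();im=env.read_camera("wrist");cv2.imwrite("pics/w1.png",im)
sc=env.read_camera("scene");cv2.imwrite("pics/s1.png",sc)
report(); go(st(0,.034,.088))
print(proj("wrist",[st(0,.034,.088),st(0,-.06,.073),st(0,.07,.079),st(0,-.002,.079)],s).round(0))
E
```

```text
clock: 1.8
tcp_pos: [0.4763, 0.008, 0.1715]
orientation: [0.394, -0.394, 0.587, -0.587]
wrist_force: [0.2, -0.5, -0.0]
finger_gap: 0.0001
t 1.9 tcp [0.4769 0.0076 0.1722] station xyz mm [  1.3  30.7 172.2] 
F [ 0.33 -0.59  0.22] F st 0.53 -0.43 gap -0.0002
x axis [-0.38  -0.925 -0.   ] in st -0.007 -1.0
y axis [ 0.001 -0.    -1.   ] in st 0.001 0.0
z axis [ 0.925 -0.38   0.001] in st 1.0 -0.007
shift tool mm [-3.3 84.2 -1.5]
[[254. 189.]
 [255. 280.]
 [253. 141.]
 [254. 226.]]
```

View pics/w1.png

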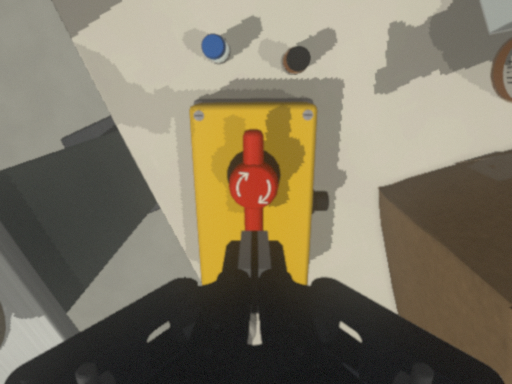

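View pics/s1.png

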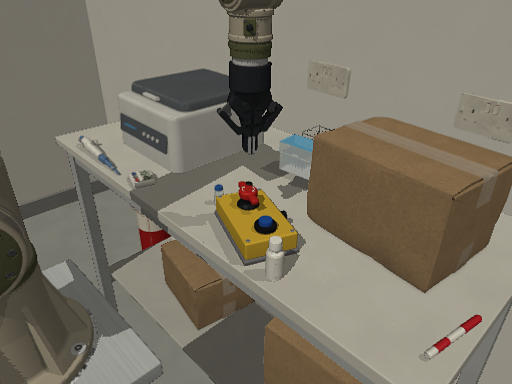

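The wrist view shows the disc at (254,184), against a prediction of (254,189). That is about 3 mm of offset, which is fine for pressing. The finger tips are above and to the side of the head. I descend and press in small steps.

```bash
python3 -m inch '[[[-1,20,0,0],[-3,45,-1,0],[-4,65,-1,0],[-4,76,-1,0],[-4,79,-1,0],[-4,79,-1,0]]]'
python3 - <<'E'
from h import *
report()
E
```

```text
clock: 2.5
tcp_pos: [0.4775, 0.0122, 0.0928]
orientation: [-0.394, 0.394, -0.587, 0.587]
wrist_force: [0.3, 0.5, 0.9]
finger_gap: -0.0002
t 2.5 tcp [0.4775 0.0122 0.0928] station xyz mm [ 0.2 35.2 92.8] 
F [0.31 0.5  0.86] F st 0.1 0.58 gap -0.0002
x axis [-0.379 -0.925  0.   ] in st -0.007 -1.0
y axis [ 0.001 -0.    -1.   ] in st 0.001 -0.0
z axis [ 0.925 -0.379  0.001] in st 1.0 -0.007
```

```bash
python3 -m inch '[[[0,3,0,0],[0,6,0,0],[0,9,0,0],[0,11,0,0],[0,11,0,0]]]';python3 -m inch '[[[0,2,0,0],[0,4,0,0],[0,5,0,0],[0,5,0,0]]]'
```

```text
clock: 3.0
tcp_pos: [0.4771, 0.0127, 0.0811]
orientation: [0.394, -0.394, 0.587, -0.587]
wrist_force: [0.6, -0.4, 0.7]
finger_gap: 0.0001
clock: 3.4
tcp_pos: [0.4771, 0.0128, 0.0762]
orientation: [0.394, -0.394, 0.587, -0.587]
wrist_force: [0.1, 1.4, 2.5]
finger_gap: 0.0003
```

```bash
python3 -m inch '[[[0,1,0,0],[0,2,0,0],[0,2,0,0]]]';python3 -m inch '[[[0,1,0,0],[0,1,0,0]]]'
python3 - <<'E'
from h import *
for n in("side","scene"): cv2.imwrite(f"pics/{n}2.png",env.read_camera(n)[150:290,190:330].repeat(4,0).repeat(4,1))
report()
E
```

```text
clock: 3.7
tcp_pos: [0.4772, 0.0127, 0.0749]
orientation: [-0.394, 0.394, -0.587, 0.587]
wrist_force: [-2.6, 0.8, 8.6]
finger_gap: -0.0
clock: 3.9
tcp_pos: [0.4773, 0.0127, 0.0748]
orientation: [-0.395, 0.394, -0.587, 0.587]
wrist_force: [-4.3, 1.0, 15.9]
finger_gap: 0.0001
t 4.0 tcp [0.4774 0.0127 0.0748] station xyz mm [-0.1 35.7 74.8] 
F [-5.28  1.18 16.46] F st -5.34 -0.87 gap 0.0
x axis [-0.378 -0.926 -0.   ] in st -0.006 -1.0
y axis [ 0.001 -0.    -1.   ] in st 0.001 0.0
z axis [ 0.926 -0.378  0.001] in st 1.0 -0.006
```

View pics/side2.png

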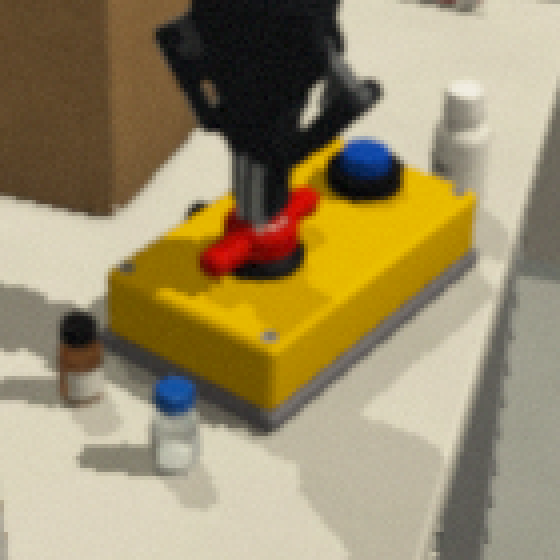

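The head has bottomed at 74.8 mm, which matches the 13 mm stop (88 - 13 = 75). I lift off and check the latch.

```bash
python3 -m inch '[[[0,-6,0,0],[0,-25,0,0],[0,-45,0,0],[0,-45,0,0]]]'
python3 - <<'E'
from h import *
for n in("side","scene"):
    im=env.read_camera(n); cv2.imwrite(f"pics/{n}3f.png",im); cv2.imwrite(f"pics/{n}3.png",im[150:290,190:330].repeat(4,0).repeat(4,1)); print(blobs(im,'red'))
report()
E
```

```text
clock: 4.4
tcp_pos: [0.4789, 0.0124, 0.1203]
orientation: [-0.395, 0.393, -0.586, 0.588]
wrist_force: [0.5, 1.0, -0.6]
finger_gap: -0.0001
[([276, 141, 7, 5, 22], [279.4, 142.8]), ([295, 145, 9, 5, 27], [299.0, 147.1]), ([241, 196, 28, 21, 306], [254.3, 206.5]), ([249, 354, 8, 8, 41], [252.8, 357.7])]
[([239, 185, 20, 24, 289], [247.9, 196.6]), ([139, 229, 31, 21, 358], [151.8, 237.6]), ([461, 315, 21, 18, 175], [471.4, 322.5]), ([433, 337, 18, 15, 127], [442.2, 343.8])]
t 4.5 tcp [0.4773 0.0126 0.1181] station xyz mm [-1.000e-01  3.550e+01  1.181e+02] 
F [-0.57  0.65  0.25] F st -0.78 0.39 gap 0.0002
x axis [-0.378 -0.926  0.   ] in st -0.006 -1.0
y axis [ 0.001 -0.    -1.   ] in st 0.001 -0.0
z axis [ 0.926 -0.378  0.001] in st 1.0 -0.006
```

View pics/side3.png

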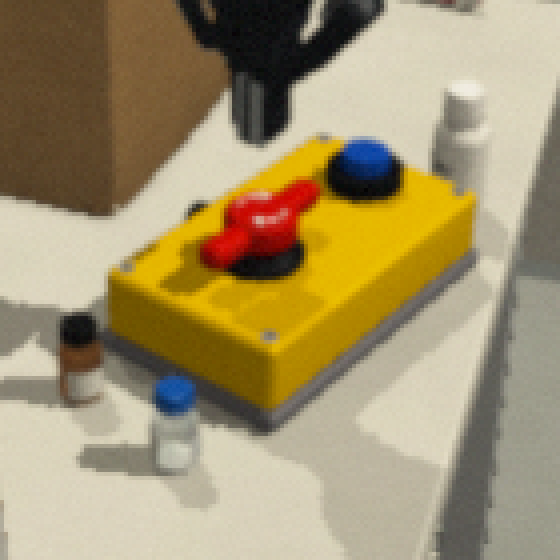

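View pics/scene3.png

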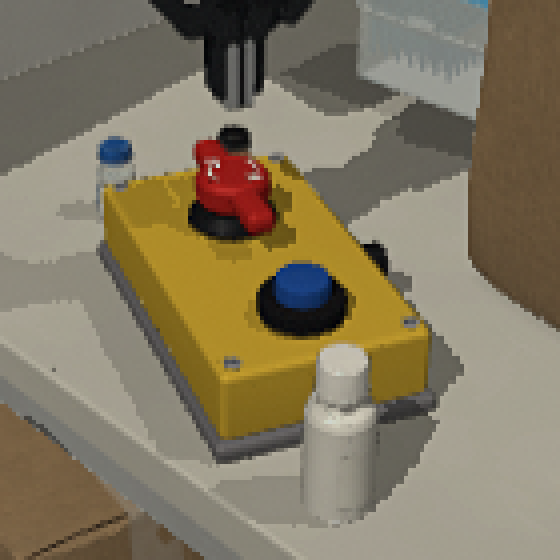

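The red blobs dropped 3.5 px in both views, which matches the 9 mm latched drop, so the head is latched with the hand off. Now I go to the near side of the left ear.

```bash
python3 -m inch '[[[-15,0,-18,0],[-36,0,-38,0],[-36,10,-38,0],[-36,25,-38,0],[-36,40,-38,0],[-36,50,-38,0],[-36,54,-38,0],[-36,54,-38,0]]]'
python3 - <<'E'
from h import *
s=env.get_state()
for n in("side","wrist"):
    im=env.read_camera(n); cv2.imwrite(f"pics/{n}4.png",im if n=="wrist" else im[150:290,190:330].repeat(4,0).repeat(4,1))
report()
E
```

```text
clock: 5.3
tcp_pos: [0.455, 0.0601, 0.0633]
orientation: [0.394, -0.395, 0.587, -0.587]
wrist_force: [-0.6, 0.4, 0.0]
finger_gap: 0.0
t 5.4 tcp [0.4559 0.0602 0.0644] station xyz mm [-37.8  71.7  64.4] 
F [-0.71 -0.85  0.06] F st -0.34 -1.05 gap -0.0002
x axis [-0.379 -0.926  0.   ] in st -0.006 -1.0
y axis [ 0. -0. -1.] in st 0.0 -0.0
z axis [ 0.926 -0.379  0.   ] in st 1.0 -0.006
```

View pics/side4.png

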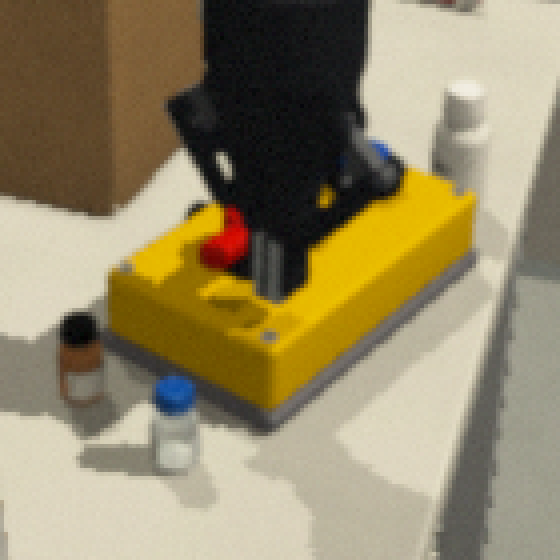

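View pics/wrist4.png

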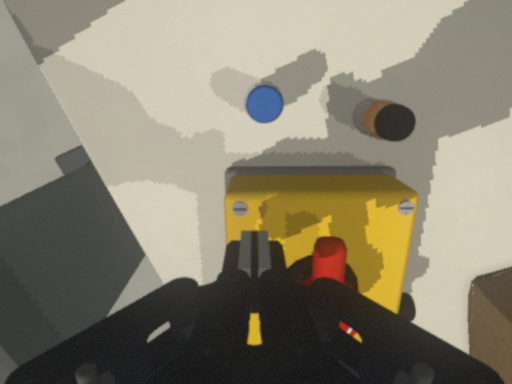

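The tips stand on the near side of the left ear: ear tip at (330,250) and tips at (255,250) in the wrist view, at the ear's height. I push toward +x.

```bash
python3 -m inch '[[[0,0,5,0],[0,0,10,0],[0,0,14,0],[0,0,18,0],[0,0,22,0],[0,0,26,0],[0,0,30,0],[0,0,33,0],[0,0,36,0],[0,0,36,0]]]'
python3 - <<'E'
from h import *
for n in("side","wrist"):
    im=env.read_camera(n); cv2.imwrite(f"pics/{n}5.png",im if n=="wrist" else im[150:290,190:330].repeat(4,0).repeat(4,1))
report()
E
```

```text
clock: 6.4
tcp_pos: [0.4893, 0.0466, 0.0642]
orientation: [-0.394, 0.394, -0.587, 0.587]
wrist_force: [-0.5, 0.8, 0.4]
finger_gap: -0.0004
t 6.5 tcp [0.489  0.0468 0.0642] station xyz mm [-2.1 71.6 64.2] 
F [0.83 1.47 0.59] F st 0.22 1.68 gap 0.0001
x axis [-0.378 -0.926 -0.   ] in st -0.006 -1.0
y axis [ 0.  0. -1.] in st 0.0 0.0
z axis [ 0.926 -0.378 -0.   ] in st 1.0 -0.006
```

View pics/side5.png

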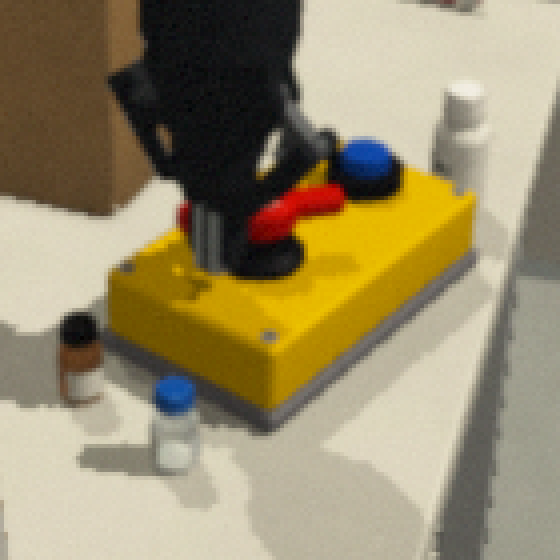

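View pics/wrist5.png

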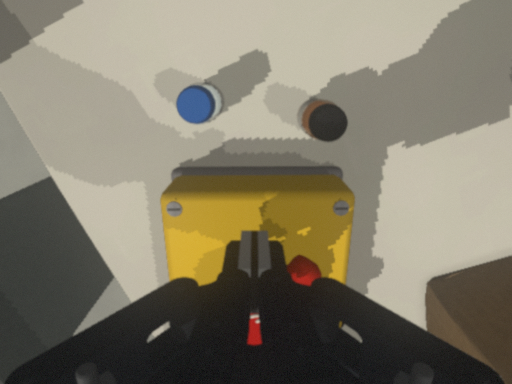

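The head has turned part way, to roughly 0.4 to 0.5 rad, with the right ear swung toward the near side. I push a little further.

```bash
python3 -m inch '[[[0,0,3,0],[0,0,6,0],[0,0,6,0]]]'
python3 - <<'E'
from h import *
im=env.read_camera("side"); cv2.imwrite(f"pics/side6.png",im[150:290,190:330].repeat(4,0).repeat(4,1))
im=env.read_camera("scene"); cv2.imwrite(f"pics/scene6.png",im[150:290,190:330].repeat(4,0).repeat(4,1))
report()
E
```

```text
clock: 6.8
tcp_pos: [0.4949, 0.0443, 0.0643]
orientation: [-0.394, 0.394, -0.587, 0.587]
wrist_force: [-0.4, 1.3, 0.3]
finger_gap: 0.0001
t 6.9 tcp [0.4947 0.0445 0.0643] station xyz mm [ 4.1 71.6 64.3] 
F [-0.28  1.06  0.27] F st -0.66 0.87 gap 0.0004
x axis [-0.378 -0.926 -0.   ] in st -0.006 -1.0
y axis [ 0. -0. -1.] in st 0.0 0.0
z axis [ 0.926 -0.378  0.   ] in st 1.0 -0.006
```

View pics/side6.png

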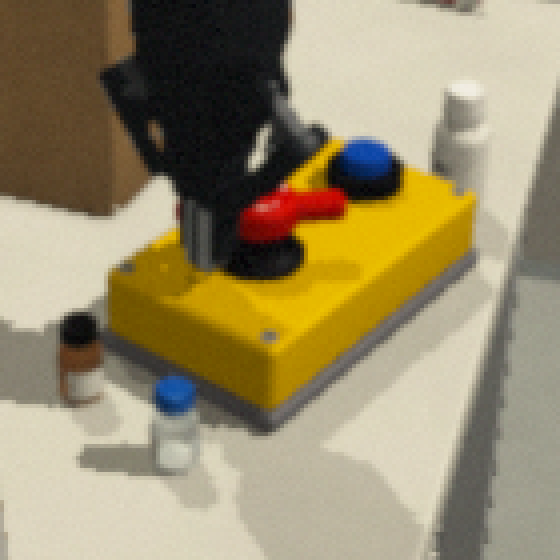

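View pics/scene6.png

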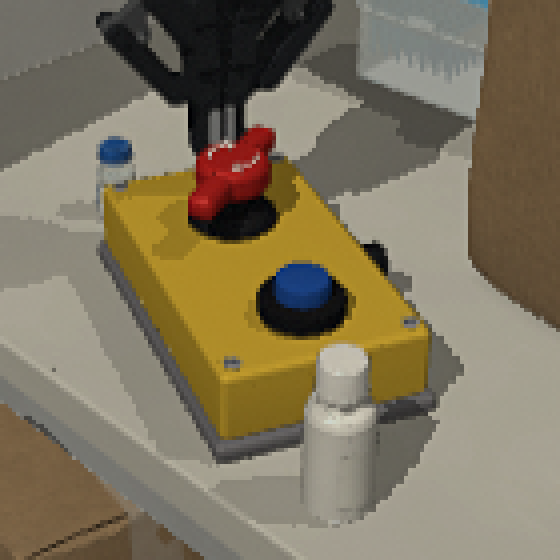

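The disc sits about 12 crop pixels (3 px) higher than when latched, so it appears to have released. I back off and check.

```bash
python3 -m inch '[[[0,0,-4,0],[0,0,-12,0],[0,0,-22,0],[0,0,-34,0],[0,0,-42,0],[0,-25,-42,0],[0,-60,-42,0],[0,-75,-42,0],[0,-75,-42,0]]]'
python3 - <<'E'
from h import *
for n in("side","scene"):
    im=env.read_camera(n); cv2.imwrite(f"pics/{n}7.png",im[150:290,190:330].repeat(4,0).repeat(4,1)); print(blobs(im,'red'))
report(); go(st(0,-.06,.14))
E
```

```text
clock: 7.8
tcp_pos: [0.457, 0.0606, 0.1417]
orientation: [-0.396, 0.393, -0.586, 0.588]
wrist_force: [0.1, 0.7, -1.4]
finger_gap: 0.0003
[([295, 145, 9, 5, 27], [299.0, 147.1]), ([240, 192, 29, 22, 313], [254.2, 203.0]), ([249, 354, 8, 8, 42], [252.7, 357.7])]
[([238, 182, 21, 23, 285], [247.9, 193.0]), ([139, 229, 31, 21, 358], [151.7, 237.7]), ([461, 315, 21, 18, 175], [471.4, 322.5]), ([433, 337, 18, 15, 127], [442.2, 343.8])]
t 7.9 tcp [0.4553 0.0606 0.1391] station xyz mm [-38.5  71.8 139.1] 
F [ 0.    0.18 -0.74] F st -0.07 0.16 gap 0.0001
x axis [-0.378 -0.926 -0.   ] in st -0.005 -1.0
y axis [ 0.001 -0.    -1.   ] in st 0.001 0.0
z axis [ 0.926 -0.378  0.001] in st 1.0 -0.005
shift tool mm [131.6  -0.9  39.2]
```

View pics/scene7.png

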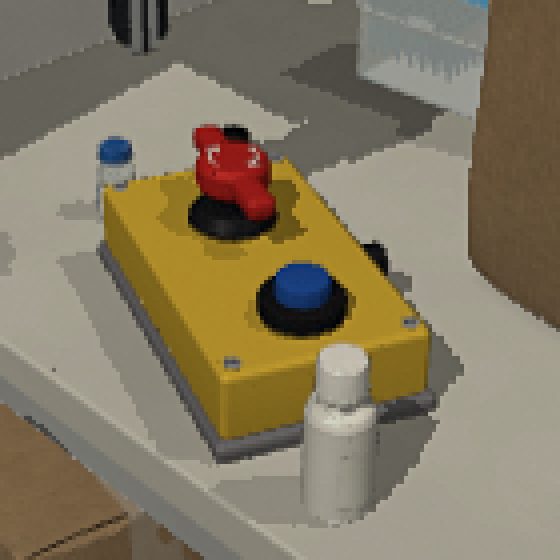

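View pics/side7.png

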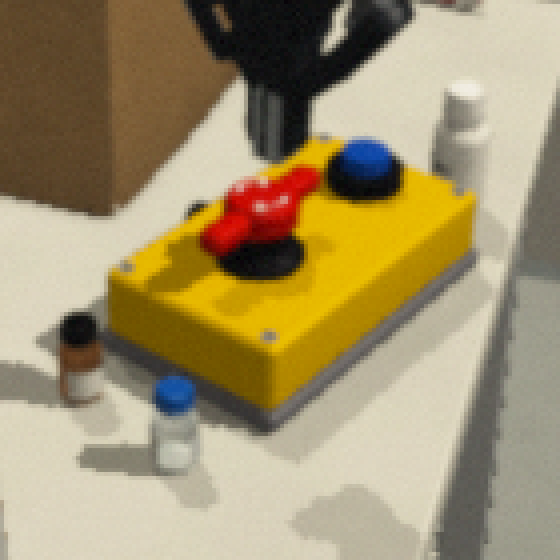

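The red centroids are back at their starting values (203.0 and 193.0), so the head is out and turned back to rest. Next is the blue button.

```bash
python3 -m inch '[[[30,0,9,0],[70,0,21,0],[110,0,33,0],[131,0,39,0],[131,20,39,0],[131,45,39,0],[131,60,39,0],[131,62,39,0],[131,62,39,0]]]'
python3 - <<'E'
from h import *
report()
E
```

```text
clock: 8.8
tcp_pos: [0.4409, -0.0752, 0.0762]
orientation: [0.394, -0.395, 0.588, -0.586]
wrist_force: [-0.4, -0.1, 0.4]
finger_gap: -0.0002
t 8.8 tcp [ 0.4409 -0.0752  0.0762] station xyz mm [ -1.2 -59.5  76.2] 
F [-0.41 -0.07  0.44] F st -0.36 -0.21 gap -0.0002
x axis [-0.378 -0.926  0.   ] in st -0.006 -1.0
y axis [-0.003  0.001 -1.   ] in st -0.003 -0.0
z axis [ 0.926 -0.378 -0.003] in st 1.0 -0.006
```

```bash
python3 -m inch '[[[0,2,0,0],[0,4,0,0],[0,6,0,0],[0,6,0,0]]]';python3 -m inch '[[[0,1,0,0],[0,2,0,0],[0,2,0,0]]]'; python3 -m inch '[[[0,1,0,0],[0,2,0,0],[0,2,0,0]]]'
```

```text
clock: 9.2
tcp_pos: [0.4426, -0.0757, 0.0716]
orientation: [-0.395, 0.394, -0.587, 0.587]
wrist_force: [1.0, 0.4, 0.9]
finger_gap: 0.0001
clock: 9.5
tcp_pos: [0.4426, -0.0757, 0.0695]
orientation: [-0.395, 0.394, -0.587, 0.587]
wrist_force: [1.0, -0.0, 1.8]
finger_gap: 0.0004
clock: 9.8
tcp_pos: [0.4426, -0.0757, 0.0674]
orientation: [-0.394, 0.394, -0.587, 0.587]
wrist_force: [2.1, 0.1, 3.3]
finger_gap: -0.0001
```

```bash
python3 -m inch '[[[0,1,0,0],[0,1,0,0]]]';python3 -m inch '[[[0,1,0,0],[0,1,0,0]]]'; python3 -m inch '[[[0,1,0,0],[0,1,0,0]]]'
python3 - <<'E'
from h import *
im=env.read_camera("scene"); cv2.imwrite(f"pics/scene8.png",im[150:290,190:330].repeat(4,0).repeat(4,1)); print(blobs(im,'blue'))
report()
E
```

```text
clock: 10.0
tcp_pos: [0.4426, -0.0757, 0.0664]
orientation: [-0.394, 0.394, -0.587, 0.587]
wrist_force: [2.6, 1.2, 3.6]
finger_gap: -0.0002
clock: 10.2
tcp_pos: [0.4426, -0.0757, 0.0659]
orientation: [-0.394, 0.394, -0.587, 0.587]
wrist_force: [0.9, 0.6, 8.3]
finger_gap: -0.0001
clock: 10.4
tcp_pos: [0.4427, -0.0758, 0.0658]
orientation: [-0.395, 0.394, -0.586, 0.587]
wrist_force: [-2.6, 0.8, 16.8]
finger_gap: -0.0002
[([215, 185, 7, 5, 33], [218.2, 187.1]), ([258, 219, 15, 9, 58], [264.3, 224.0])]
t 10.45 tcp [ 0.4427 -0.0757  0.0658] station xyz mm [  0.7 -59.4  65.8] 
F [-2.88  2.75 17.75] F st -3.7 1.47 gap 0.0002
x axis [-0.378 -0.926 -0.   ] in st -0.006 -1.0
y axis [ 0.002 -0.001 -1.   ] in st 0.002 0.0
z axis [ 0.926 -0.378  0.002] in st 1.0 -0.006
```

View pics/scene8.png

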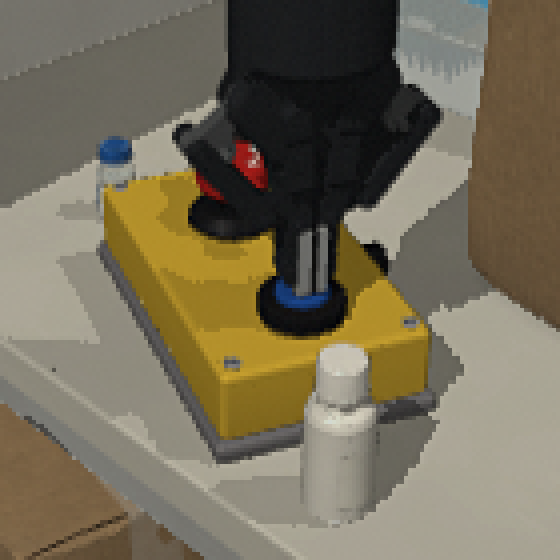

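The blue button is at its stop, about 6 mm in with the force rising. I lift off straight up and check.

```bash
python3 -m inch '[[[0,-5,0,0],[0,-20,0,0],[0,-50,0,0],[0,-90,0,0],[0,-120,0,0],[0,-120,0,0],[0,-120,0,0]]]'
python3 - <<'E'
from h import *
for n in("side","scene"):
    im=env.read_camera(n); cv2.imwrite(f"pics/{n}9.png",im[150:290,190:330].repeat(4,0).repeat(4,1)); print(blobs(im,'red'),blobs(im,'blue'))
report()
E
```

```text
clock: 11.15
tcp_pos: [0.4416, -0.0756, 0.184]
orientation: [0.394, -0.394, 0.587, -0.587]
wrist_force: [-0.5, -0.2, -0.2]
finger_gap: 0.0001
[([269, 140, 14, 6, 53], [276.2, 142.4]), ([295, 145, 9, 5, 27], [299.2, 147.1]), ([240, 192, 30, 22, 315], [254.3, 202.9]), ([249, 354, 8, 8, 40], [252.8, 357.8])] [([275, 185, 13, 10, 98], [281.0, 189.8]), ([229, 244, 10, 9, 72], [233.2, 247.9]), ([235, 374, 7, 6, 27], [237.9, 376.3])]
[([238, 182, 21, 23, 285], [247.9, 193.0]), ([139, 229, 32, 21, 360], [151.8, 237.6]), ([461, 315, 21, 18, 175], [471.4, 322.5]), ([433, 337, 18, 15, 127], [442.2, 343.8])] [([215, 185, 7, 5, 33], [218.2, 187.1]), ([258, 216, 15, 12, 141], [265.0, 221.3])]
t 11.25 tcp [ 0.4408 -0.0752  0.1827] station xyz mm [ -1.3 -59.6 182.7] 
F [-0.15 -0.68  0.35] F st 0.11 -0.69 gap 0.0001
x axis [-0.378 -0.926  0.   ] in st -0.006 -1.0
y axis [-0.003  0.001 -1.   ] in st -0.003 -0.0
z axis [ 0.926 -0.378 -0.003] in st 1.0 -0.006
```

View pics/scene9.png

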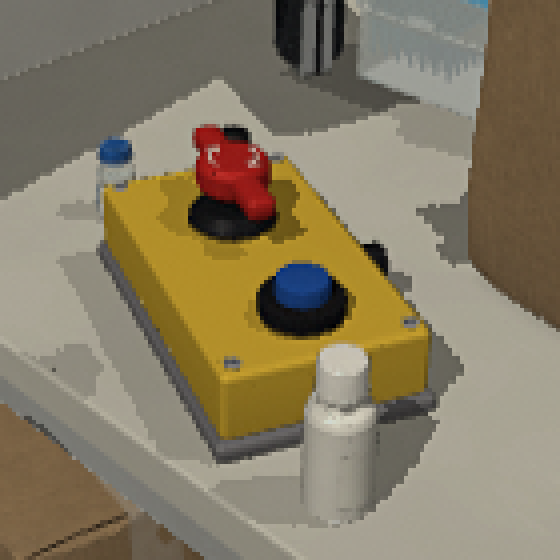

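View pics/side9.png

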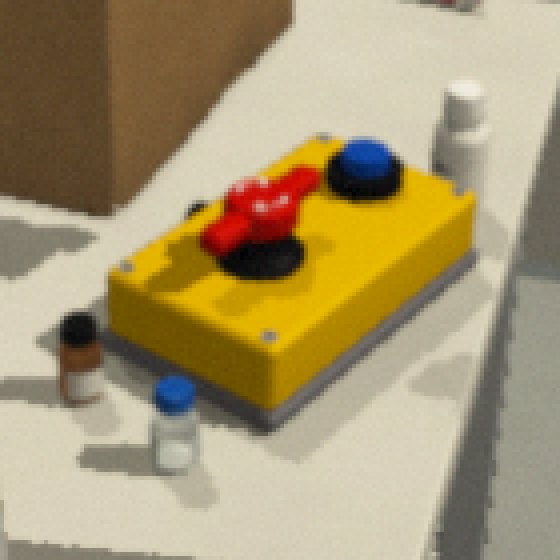

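Both buttons are back out at their starting pixels, the bottle and vials have not moved, and the arm is clear. I hand it in.

```bash
python3 -c "
from workcell import env
print(env.hand_in())"
```

```text
the job is handed in; nothing more can be done
None
```

The stop-station test is done in the order asked and handed in at about 11 s, using only the closed fingertips and no gripping.

- **Red button pressed:** I pushed it down to its stop (TCP at 74.8 mm, about 16 N) and took the hand off. It stayed in: its image was 3.5 px lower in both camera views, which matches the 9 mm latched drop.
- **Ear turned:** I pushed the left ear clockwise until the latch let go. After I backed off, the head was up and back at rest, within about 0.1 px of its starting image position.
- **Blue reset pressed:** I pushed it to its stop (about 6 mm, 17 N) and released it. It came back to exactly its starting image position.
- **Last checks:** the bottle and both vials look unmoved, and the arm is about 0.1 m clear with no contact force.

One disagreement: the wrist camera placed the red head about 3 mm off the position from the two fixed cameras, which made no difference to the pushing. Both presses also ran firmer than the 4 to 5 N the springs need, because I went on to the hard stop.

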